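# Open the shut-off canister of a twin gas dryer

### The job

The twin gas dryer on the bench has two leaning canisters, each with a lever valve in front of it; one is in service (lever in line with its pipe) and one is shut off (lever across its pipe). Unscrew the hexagonal cap of the shut-off canister by repeated turns anticlockwise, lift it clear and set it down gently in the tray, flat on its open side. Leave the cap of the canister in service, both valves and the things around alone.

Things in the scene. Friction and masses are not known exactly. Their poses are not given: they have to be found in the camera images.
- dryer: Twin gas dryer, fixed: grey base plate 230 x 220 x 12 mm with two steel canisters side by side, 66 mm in diameter, leaning 30 degrees from vertical towards the dryer's front. Origin: on the worktop under the middle; x towards its back (away from the front), y to its left (seen from the front), z up.
- port_left (a point): Centre of the shoulder on which the left canister's cap closes, 140 mm above the worktop; 70 mm left of the dryer's middle, 20 mm in front of its origin. The axis of the port leans 30 degrees: it points up (cos 30) and to the dryer's front, -x (sin 30). The threaded neck stands 22 mm out of the shoulder. The axes given are the dryer's.
- port_right (a point): The same for the right canister, 70 mm to the right of the dryer's middle.
- cap_left: Screw cap on the left canister (+y side), loose, 0.12 kg, grey plastic, 55 mm tall: ribbed skirt 56 mm across, 29 mm high, open below; on it a hexagonal grip 40 mm across flats, 26 mm high. Origin: centre of the open lower rim, at the port while screwed on; z out along its axis. Flats face its +y and -y and every 60 degrees round z.
- cap_right: Screw cap on the right canister (-y side), loose, 0.12 kg, grey plastic, 55 mm tall: ribbed skirt 56 mm across, 29 mm high, open below; on it a hexagonal grip 40 mm across flats, 26 mm high. Origin: centre of the open lower rim, at the port while screwed on; z out along its axis. Flats face its +y and -y and every 60 degrees round z.
- cap_left_hex (a point): Middle of the grip of cap_left, on its axis, 42 mm from its origin, 13 mm below the top. Right-hand thread: unscrews anticlockwise seen from outside (positive about the cap's z), rising 8 mm by itself in about 150 degrees; free after about 160, sure at 180, further turning is harmless. Then it pulls off along its axis; 25 mm clears the neck. Turns lightly, stays where left.
- cap_right_hex (a point): Middle of the grip of cap_right, on its axis, 42 mm from its origin, 13 mm below the top. Right-hand thread: unscrews anticlockwise seen from outside (positive about the cap's z), rising 8 mm by itself in about 150 degrees; free after about 160, sure at 180, further turning is harmless. Then it pulls off along its axis; 25 mm clears the neck. Turns lightly, stays where left.
- cap_left_edge (a point): Point on the skirt of cap_left (28 mm along its y, 20 mm up its z); shows whether the cap has been turned.
- cap_right_edge (a point): The same on cap_right.
- valve_1: Brass ball valve on a canister's inlet pipe, 50 mm long, 38 mm wide, fixed to the dryer. It belongs to the canister straight behind it (port 68 mm along the dryer's +x); which canister varies. Origin: middle of the valve, 36 mm above the worktop; x along the pipe, away from the front.
- valve_2: Brass ball valve on a canister's inlet pipe, 50 mm long, 38 mm wide, fixed to the dryer. It belongs to the canister straight behind it (port 68 mm along the dryer's +x); which canister varies. Origin: middle of the valve, 36 mm above the worktop; x along the pipe, away from the front.
- valve_1_lever (a joint): Lever of valve_1, a flat steel lever with a black grip, 66 mm long, 61 mm above the worktop. 0 = lever in line with its pipe, pointing to the dryer's front: valve open, canister in service. 1.57 = lever across the pipe, to the right seen from the front: valve shut, canister shut off. It stands within 0.15 of one or the other.
- valve_2_lever (a joint): Lever of valve_2, a flat steel lever with a black grip, 66 mm long, 61 mm above the worktop. 0 = lever in line with its pipe, pointing to the dryer's front: valve open, canister in service. 1.57 = lever across the pipe, to the right seen from the front: valve shut, canister shut off. It stands within 0.15 of one or the other.
- valve_1_tip (a point): Outer end of the lever of valve_1.
- valve_2_tip (a point): Outer end of the lever of valve_2.
- tray: Shallow square aluminium tray, fixed, 130 x 130 mm, rim 16 mm high, walls and floor 3 mm, on the worktop to the left of the dryer. Origin: centre of its underside; x and y along its sides.
- amber_bottle: Bystander: dark brown bottle with blue cap, 56 mm in diameter, 109 mm tall, behind the dryer. Origin: centre of its underside.
- petri_dish: Bystander: dish 61 mm in diameter, 14 mm high, beyond the tray. Origin: centre of its underside.
- tape_roll: Bystander: roll of paper tape 69 mm in diameter, 19 mm high, lying in front of the dryer. Origin: centre of its underside.
Mind the look-alikes: they are no part of the job. Leave any orange or pink look-alike of the cap_right alone.

How it is judged:
On the way:
1. the cap of the shut-off canister is unscrewed and lifted clear of its port (more than 40 mm from it) (((((value of joint valve_1_lever above 1.1 rad and horizontal distance between valve_1 and port_left below 0.12 m) or (value of joint valve_2_lever above 1.1 rad and horizontal distance between valve_2 and port_left below 0.12 m)) and distance between cap_left and port_left above 0.04 m) or (((value of joint valve_1_lever above 1.1 rad and horizontal distance between valve_1 and port_right below 0.12 m) or (value of joint valve_2_lever above 1.1 rad and horizontal distance between valve_2 and port_right below 0.12 m)) and distance between cap_right and port_right above 0.04 m))), for 0.1 s.
At the end, for the whole second after the job is handed in: the cap of the canister whose valve lever stands across its pipe lies at rest in the tray, flat on its open side (axis within 8 degrees of vertical, origin within 45 mm of the tray's middle along both of its sides); the other cap is still screwed on as it was and both valves stand as they did (((((value of joint valve_1_lever above 1.1 rad and horizontal distance between valve_1 and port_left below 0.12 m) or (value of joint valve_2_lever above 1.1 rad and horizontal distance between valve_2 and port_left below 0.12 m)) and (x of cap_left in the frame of tray between -0.045 and 0.045 m and y of cap_left in the frame of tray between -0.045 and 0.045 m and height (world z) of cap_left below 0.015 m and angle between cap_left's own z axis and vertical below 0.15 rad and linear speed of cap_left below 0.03 m/s)) or (((value of joint valve_1_lever above 1.1 rad and horizontal distance between valve_1 and port_right below 0.12 m) or (value of joint valve_2_lever above 1.1 rad and horizontal distance between valve_2 and port_right below 0.12 m)) and (x of cap_right in the frame of tray between -0.045 and 0.045 m and y of cap_right in the frame of tray between -0.045 and 0.045 m and height (world z) of cap_right below 0.015 m and angle between cap_right's own z axis and vertical below 0.15 rad and linear speed of cap_right below 0.03 m/s)))); the robot touches nothing.
It fails at once if the cap of the canister in service is turned or moved (its edge by more than 12 mm) ((((value of joint valve_1_lever above 1.1 rad and horizontal distance between valve_1 and port_left below 0.12 m) or (value of joint valve_2_lever above 1.1 rad and horizontal distance between valve_2 and port_left below 0.12 m)) and distance of cap_right_edge from where it was at the start of the episode above 0.012 m) or (((value of joint valve_1_lever above 1.1 rad and horizontal distance between valve_1 and port_right below 0.12 m) or (value of joint valve_2_lever above 1.1 rad and horizontal distance between valve_2 and port_right below 0.12 m)) and distance of cap_left_edge from where it was at the start of the episode above 0.012 m)).
It fails at once if a valve lever is turned (its tip moves more than 20 mm) (distance of any of valve_1_tip, valve_2_tip from where it was at the start of the episode above 0.02 m).
It fails at once if a cap is dropped or thrown (faster than 0.9 m/s) (linear speed of any of cap_left, cap_right above 0.9 m/s).
It fails at once if a bystander is shifted by more than 30 mm (distance of any of amber_bottle, petri_dish, tape_roll from where it was at the start of the episode above 0.03 m).
It also fails if it takes over 58 s, if anything falls off the work surface, if the arm or the gripper's body presses on something with over 40 N, if the wrist force passes 120 N, or if a joint passes its speed limit or range.

### The arm

A 6-joint arm with a two-finger parallel gripper is mounted at the origin on a cart in front of the work surface, level with it; the furniture and walls round the work are solid. World frame = base frame: x ahead of the robot, y to its left, z up, the work surface at z = 0. Lengths are in m, angles in rad, forces in N, time in s.
With the tool pointing down it reaches from about 0.35 to 0.975 m from the base axis. Payload 4.9 kg.
Tool frame: the origin (TCP) lies on the front face of the gripper's body, between the roots of the fingers; the fingertips stand ctrl.tip_extent ahead of it and the grasp point (between the pads) lies 54 mm ahead of it (ctrl.tip_extent is the distance from the TCP to the fingertips, in m); z points along the fingers, y is the line along which they close (so a half turn about z gives the same grasp; the last joint's range is limited). The gripper opens to 85 mm and grips with 20 to 120 N. Pads are 22 mm wide; open, the fingers measure 114 mm over their backs; the gripper's body (76 mm by 85 mm) begins 54 mm behind the grasp point. The pads swing forward as they close: fully open they stand 13 mm farther back than shut.
Start: joints at [-1.282, 0.053, 1.613, -0, 1.476, -0.119], TCP at [0.248, -0.574, 0.304] pointing down, gripper open.
Joint ranges: [-3.01, 3.01], [-1.01, 2.22], [0.06, 2.58], [-1.02, 4.17], [0.09, 2.62], [-3.14, 3.14]. Speed limits (rad/s): [2.57, 2.57, 3.14, 3.14, 3.14, 3.14].

### API

Orientations are given as a rotation vector (axis times angle).
In Python, from station import ctrl gives the robot as it stands.
- The arm moves only by the tool apply_moves, never from a script. Its argument "rows" is one flat list of numbers, 6 for each row, row after row: the shift along the tool's x, y, z normalised to -1 to 1, where 1 is 0.6 m, then the turn, a rotation vector about the tool's x, y, z normalised to -1 to 1, where 1 is 90 degrees. A call has 1 to 20 rows; each row is the pose to reach, as a shift and turn from the pose commanded when the call began, along the tool's axes at that moment; what a row does not reach only later rows make up. A row lasts 1/10 s, in which the tool goes at most 50 mm and 8.59 degrees, less where a joint would pass 70% of its speed; a pose out of reach is approached as far as the arm can. A call with a number of a shift or a turn outside -1 to 1 is refused whole. A call with a gripper value outside its range is refused whole. "grip" is the opening, from 0 (shut) to 1 (fully open), set as the call begins (left out, the last holds). The fingers move at their own pace and stop on an object; "grip_force" is the grip in N (left out, the last holds). Time passes only in rows, so rows that repeat a pose let the fingers close. It gives the time, the measured TCP pose, the force, the opening and the grip force at its end, in the units of the state.
- ctrl.get_obs(): the state, without advancing time (a new reading comes with each control period).
- ctrl.get_image(name): name is "scene" or "top"; returns (picture, depth): 384x512x3 uint8, blue, green, red; 384x512 float32, m along the optical axis (not along the pixel's ray), 0 where there is no reading.
- ctrl.camera_model(name): a dict with "mtx" (3x3 intrinsics, pixels), "k1" (the pictures are not rectified: a ray, as slopes to the right and down, at radius r is drawn at 1 + k1 r^2 times it, then the intrinsics apply), "R" (3x3) and "t" (3): a world point X has camera coordinates R X + t. Camera axes: x right, y down, z forward; pixel columns grow to the right and rows downward; lengths in m; the calibration is good to about 2 mm. A picture is of the moment at which its call begins. camera_model takes no time and is no camera call.
- ctrl.finish_job(): hands the job in; it is judged then, once.
The state is a dict: "t": time; "q": joint angles; "dq": joint speeds; "effort": joint torques, N m; "tool_pos": TCP position; "tool_rot": TCP orientation; "contact_force": force on the tool from outside, world axes, zero at the start; "wrist_torque": the same for the moment, N m; "opening": finger opening in m; "grip_force": force on a finger pad.
Only numpy, scipy, OpenCV 4.12 (cv2) and the standard library are available. Lean on these libraries where they do the work, as an engineer would, in place of code of your own. Each camera call takes 0.05 s, during which the arm holds its last target. There are 200 camera calls.

## Working session

There is one attempt and no reset: what is moved stays moved. The work goes in short steps, Python scripts to look and compute and a tool call to move; the robot and the scene stay as the last step left them, time stands still between calls to the robot, and variables do not carry over. Pictures are saved under pics/ and viewed, at most 10 in all, crops included, and the job is handed in when it is done.

Besides the shell and the picture viewer there is one more tool, called after "Request:" as a command line: name --argument value ..., lists and objects as JSON in quotes. apply_moves: Moves the arm, as the interface text tells. Its arguments: {"type":"object","properties":{"rows":{"type":"array","items":{"type":"number"}},"grip":{"type":"number"},"grip_force":{"type":"number"}},"required":["rows"]}

```bash
ls; mkdir -p pics; python3 - <<'E'
from station import ctrl
import cv2,numpy as np
for n in("scene","top"):
    im,d=ctrl.get_image(n); cv2.imwrite(f"pics/{n}0.png",im); np.savez(f"{n}0.npz",im=im,d=d)
    m=ctrl.camera_model(n); print(n,m)
print(ctrl.get_obs(),ctrl.tip_extent)
E
```

```text
pics
scene {'mtx': array([[362.02163638,   0.        , 258.90530713],
       [  0.        , 362.02163638, 189.36366455],
       [  0.        ,   0.        ,   1.        ]]), 'k1': -0.09925312799813969, 'R': array([[-0.77259385, -0.63487144, -0.00608268],
       [-0.46467912,  0.57195823, -0.67597122],
       [ 0.43263386, -0.51942472, -0.73690291]]), 't': array([0.57115277, 0.14994623, 0.86275831])}
top {'mtx': array([[450.51770375,   0.        , 259.6297801 ],
       [  0.        , 450.51770375, 191.8369504 ],
       [  0.        ,   0.        ,   1.        ]]), 'k1': -0.15766395034595573, 'R': array([[ 0.07661565, -0.99705745,  0.00254557],
       [-0.97601963, -0.07552031, -0.20416261],
       [ 0.20375409,  0.01315752, -0.97893368]]), 't': array([0.27479841, 0.53224627, 1.12297908])}
{'t': 0.1, 'q': array([-1.28200658e+00,  5.33510647e-02,  1.61414583e+00,  1.16665294e-05,
        1.47598720e+00, -1.18994556e-01]), 'dq': array([-0.00016047, -0.00108752, -0.00191766,  0.00023045, -0.00096048,
        0.00203818]), 'effort': array([ 5.90882591e-04, -3.94904029e+01, -3.71364605e+01, -7.51872471e-05,
        3.95268420e-03, -9.45585583e-06]), 'tool_pos': array([ 0.24774573, -0.57334411,  0.30275497]), 'tool_rot': array([-3.07467119e+00, -6.35733651e-01,  2.33617769e-04]), 'contact_force': array([ 0.26355141,  0.60644973, -0.47798802]), 'wrist_torque': array([0.02021287, 0.00850376, 0.03074581]), 'grip_force': 0.0, 'opening': 0.08549285297962082} 0.0726
```

View pics/scene0.png

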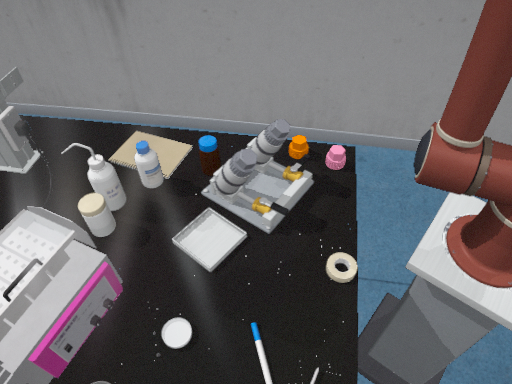

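View pics/top0.png

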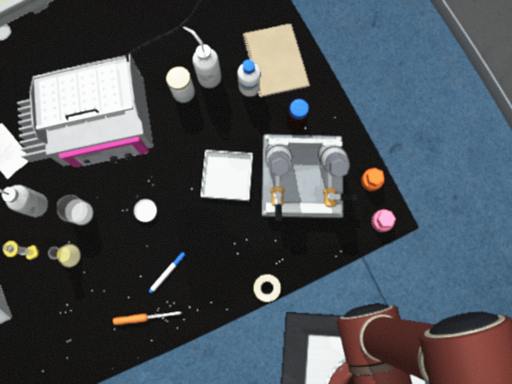

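The top view shows the dryer centred near (303,175). The left cap is at (278,157) with its valve at (278,195), and the lever looks black and points to the front. The right cap is at (335,160) with its valve at (330,197). The tray is at (228,175), the tape roll at (267,288), and the orange (373,179) and pink (383,220) look-alikes are on the right. I'll check the levers in an enlarged crop.

```bash
python3 - <<'E'
import cv2,numpy as np
a=cv2.imread("pics/top0.png")[125:225,250:350]; b=cv2.imread("pics/scene0.png")[110:230,200:320]
cv2.imwrite("pics/crop.png",np.hstack([cv2.resize(x,(400,400),interpolation=cv2.INTER_CUBIC) for x in(a,b)]))
E
```

```text
(no output)
```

View pics/crop.png

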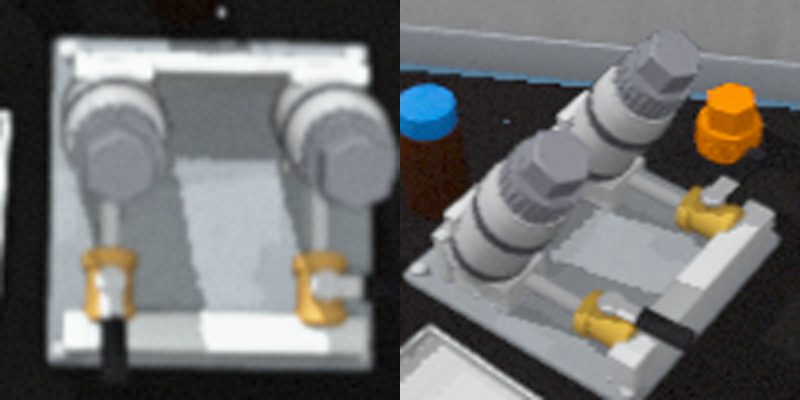

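Left lever (crop 110,340) lies in line with its pipe, pointing to the front, so the left canister is in service. Right lever (crop 340,285) lies across its pipe, pointing right, so the target is the grey right cap at top pixel ≈(338,167). The orange and pink caps are loose decoys. Next I measure the dryer, cap and tray.

```bash
cat > h.py <<'E'
import numpy as np,cv2
from station import ctrl
def cloud(n,d):
    m=ctrl.camera_model(n);K=m["mtx"];h,w=d.shape
    u,v=np.meshgrid(np.arange(w),np.arange(h))
    p=cv2.undistortPoints(np.stack([u,v],-1).reshape(-1,1,2).astype(float),K,np.array([m["k1"],0,0,0.]))[:,0]
    z=d.reshape(-1);X=np.c_[p*z[:,None],z[:]]
    X=(X-m["t"])@m["R"]; X[z<=0]=np.nan
    return X.reshape(h,w,3)
E
python3 - <<'E'
from h import *
for n in("top","scene"):
    f=np.load(n+"0.npz");P=cloud(n,f["d"]);np.save(n+"P.npy",P)
    pts=dict(top=dict(valL=(278,197),valR=(330,197),capL=(280,167),capR=(338,168),tray=(228,175),petri=(145,210),tape=(258,288),amber=(299,108)),
      scene=dict(capL=(250,160),capR=(278,129),tray=(210,240)))[n]
    for k,(u,v) in pts.items(): print(n,k,np.nanmedian(P[v-1:v+2,u-1:u+2].reshape(-1,3),0).round(4))
P=np.load("topP.npy").reshape(-1,3);Q=np.load("sceneP.npy").reshape(-1,3)
c=P[np.isnan(P[:,0])==0]
f=np.load("top0.npz")
T=np.load("topP.npy")
def rect(mask):
    X=T[mask][:,:2];X=X[~np.isnan(X[:,0])];return cv2.minAreaRect((X*1000).astype(np.float32)),len(X)
m=np.zeros(T.shape[:2],bool);m[125:225,255:352]=1
print("plate",rect(m&(T[...,2]>0.007)&(T[...,2]<0.03)))
m[:]=0;m[140:210,195:258]=1
print("tray",rect(m&(T[...,2]>0.009)&(T[...,2]<0.03)))
for nm,A in(("top",P),("scene",Q)):
  for s,k in((1,"L"),(-1,"R")):
    pass
  h=A[(A[:,2]>0.172)&(A[:,2]<0.215)&(A[:,0]>0.3)&(A[:,0]<0.8)&(abs(A[:,1])<.5)]
  _,l,cc=cv2.kmeans(h.astype(np.float32),2,None,(3,50,1e-6),5,0)
  for i in(0,1):
    x=h[l[:,0]==i]; print(nm,len(x),x.mean(0).round(4),x.min(0).round(3),x.max(0).round(3))
E
```

```text
top valL [0.4973 0.2663 0.0658]
top valR [0.5076 0.1311 0.064 ]
top capL [0.5446 0.2701 0.1887]
top capR [0.5525 0.1341 0.1879]
top tray [0.5614 0.4059 0.0017]
top petri [0.444  0.6213 0.0132]
top tape [0.2622 0.3001 0.0194]
top amber [0.7293 0.2288 0.1087]
scene capL [0.5376 0.2754 0.1834]
scene capR [0.5544 0.1502 0.1875]
scene tray [0.5565 0.411  0.0026]
plate (((590.2916870117188, 199.08547973632812), (258.2276306152344, 260.79986572265625), 3.424882650375366), 3219)
tray (((560.7230224609375, 410.07684326171875), (132.0499267578125, 131.1571502685547), 0.8338602185249329), 267)
top 344 [0.5615 0.1324 0.1847] [0.535 0.108 0.172] [0.592 0.158 0.199]
top 359 [0.5542 0.2721 0.1851] [0.527 0.247 0.172] [0.586 0.295 0.2  ]
scene 333 [0.5513 0.2778 0.1849] [0.526 0.253 0.172] [0.588 0.297 0.199]
scene 281 [0.5597 0.1386 0.1848] [0.535 0.111 0.172] [0.594 0.158 0.199]
```

```bash
cat > fit.py <<'E'
from h import *
from scipy.optimize import least_squares
yaw=0.057
ax=np.array([-.5*np.cos(yaw),-.5*np.sin(yaw),np.cos(np.pi/6)])
ey=np.array([-np.sin(yaw),np.cos(yaw),0]);ex=np.cross(ey,ax)
def cap(A,port0):
    for it in range(4):
        L=(A-port0)@np.c_[ex,ey,ax]
        r=np.hypot(L[:,0],L[:,1])
        top=L[(r<.03)&(L[:,2]>.047)&(L[:,2]<.07)]
        dz=np.median(top[:,2])-.055 
        sel=top[abs(top[:,2]-dz-.055)<.004]
        # hex side points
        sd=L[(r<.027)&(r>.014)&(L[:,2]>.033+dz)&(L[:,2]<.050+dz)]
        port0=port0+dz*ax
        R=sel[:,:2]
        c=np.array(cv2.minEnclosingCircle(R.astype(np.float32))[0])
        if len(sd)>20:
            def res(p):
                th=np.arctan2(sd[:,1]-p[1],sd[:,0]-p[0])-p[2]
                rr=np.hypot(sd[:,1]-p[1],sd[:,0]-p[0])
                ph=(th-np.pi/2+np.pi/6)%(np.pi/3)-np.pi/6
                return rr*np.cos(ph)-.020
            best=min((least_squares(res,[*c,a],loss="soft_l1",f_scale=.001) for a in np.linspace(-.5,.5,7)),key=lambda s:s.cost)
            a=best.x
        else:a=[*c,0]
        port0=port0+ex*a[0]+ey*a[1]
    return port0,a[2],len(sel),len(sd),np.r_[c-a[:2]].round(4), dz
if __name__=="__main__":
  for n in("top","scene"):
    A=np.load(n+"P.npy").reshape(-1,3);A=A[~np.isnan(A[:,0])]
    for k,t in(("L",[.553,.272]),("R",[.560,.134])):
        print(n,k,cap(A,np.array([*t,.187])-.055*ax))
E
python3 fit.py
```

```text
top L (array([0.57285589, 0.2727304 , 0.13978671]), np.float64(0.0030036491703673836), 242, 33, array([0.0009, 0.0004]), np.float64(-4.163336342344337e-17))
top R (array([0.58006313, 0.13215784, 0.13939411]), np.float64(-0.029190026176222444), 231, 39, array([0.0015, 0.0008]), np.float64(4.163336342344337e-17))
scene L (array([0.57359354, 0.27334043, 0.14013935]), np.float64(0.00718396713440232), 233, 79, array([-0.0002,  0.0017]), np.float64(-2.0816681711721685e-17))
scene R (array([0.58127685, 0.13335606, 0.1403857 ]), np.float64(0.0013273671223642558), 183, 86, array([0.0006, 0.0003]), np.float64(1.3877787807814457e-17))
```

```bash
cat >> h.py <<'E'
from scipy.spatial.transform import Rotation as Ro
yaw=.054
a=np.array([-.5*np.cos(yaw),-.5*np.sin(yaw),np.cos(np.pi/6)]);ey=np.array([-np.sin(yaw),np.cos(yaw),0]);ex=np.cross(ey,a)
port=np.array([.5807,.1328,.140])
R0=np.c_[ex,-ey,-a]
def row(p,R):
    o=ctrl.get_obs();C=Ro.from_rotvec(o["tool_rot"])
    print("t",round(o["t"],2),"p",o["tool_pos"].round(4),"q",o["q"].round(2))
    print("row",(C.inv().apply(p-o["tool_pos"])/.6).round(4),((C.inv()*Ro.from_matrix(R)).as_rotvec()/(np.pi/2)).round(4))
E
python3 -c "
from h import *
row(port+.21*a,R0)"
```

```text
t 0.1 p [ 0.2477 -0.5733  0.3028] q [-1.28  0.05  1.61  0.    1.48 -0.12]
row [ 0.812  -0.921  -0.0299] [-0.0601  0.3299  0.2197]
```

Request:
apply_moves --rows '[0.2,-0.23,-0.04,0,0.05,0.05,0.4,-0.46,-0.04,-0.02,0.16,0.1,0.812,-0.921,-0.03,-0.06,0.33,0.22,0.812,-0.921,-0.03,-0.06,0.33,0.22,0.812,-0.921,-0.03,-0.06,0.33,0.22,0.812,-0.921,-0.03,-0.06,0.33,0.22,0.812,-0.921,-0.03,-0.06,0.33,0.22,0.812,-0.921,-0.03,-0.06,0.33,0.22,0.812,-0.921,-0.03,-0.06,0.33,0.22,0.812,-0.921,-0.03,-0.06,0.33,0.22,0.812,-0.921,-0.03,-0.06,0.33,0.22,0.812,-0.921,-0.03,-0.06,0.33,0.22,0.812,-0.921,-0.03,-0.06,0.33,0.22,0.812,-0.921,-0.03,-0.06,0.33,0.22,0.812,-0.921,-0.03,-0.06,0.33,0.22,0.812,-0.921,-0.03,-0.06,0.33,0.22,0.812,-0.921,-0.03,-0.06,0.33,0.22,0.812,-0.921,-0.03,-0.06,0.33,0.22,0.812,-0.921,-0.03,-0.06,0.33,0.22,0.812,-0.921,-0.03,-0.06,0.33,0.22]' --grip 1

```text
t: 2.1
tool_pos: [0.4759, 0.1255, 0.322]
tool_rot: [-3.022, -0.078, -0.811]
contact_force: [0.0, -0.0, -0.1]
opening: 0.0855
grip_force: 0.0
```

```bash
python3 -c "
from h import *
row(port+.21*a,R0);row(port+.104*a,R0)"
```

```text
t 2.1 p [0.4759 0.1255 0.322 ] q [ 0.12 -0.56  2.13 -0.04  1.04  1.65]
row [-0.0001 -0.0028  0.0002] [ 0.0017 -0.0007 -0.0011]
t 2.1 p [0.4759 0.1255 0.322 ] q [ 0.12 -0.56  2.13 -0.04  1.04  1.65]
row [-0.0003 -0.0033  0.1769] [ 0.0017 -0.0007 -0.0011]
```

Request:
apply_moves --rows '[0,-0.003,0.05,0.002,0,0,0,-0.003,0.09,0.002,0,0,0,-0.003,0.12,0.002,0,0,0,-0.003,0.14,0.002,0,0,0,-0.003,0.155,0.002,0,0,0,-0.003,0.165,0.002,0,0,0,-0.003,0.177,0.002,0,0,0,-0.003,0.177,0.002,0,0,0,-0.003,0.177,0.002,0,0]'

```text
t: 3.0
tool_pos: [0.5291, 0.1313, 0.2304]
tool_rot: [-3.018, -0.083, -0.81]
contact_force: [-0.1, -1.0, 0.0]
opening: 0.0852
grip_force: 0.0
```

Request:
apply_moves --rows '[0,0,0,0,0,0,0,0,0,0,0,0,0,0,0,0,0,0,0,0,0,0,0,0,0,0,0,0,0,0,0,0,0,0,0,0,0,0,0,0,0,0,0,0,0,0,0,0]' --grip 0.2 --grip_force 35

```text
t: 3.8
tool_pos: [0.5291, 0.1314, 0.2306]
tool_rot: [-3.018, -0.083, -0.81]
contact_force: [-5.3, -0.6, 6.3]
opening: 0.0394
grip_force: 36.4
```

```bash
python3 -c "
from h import *
row(port+.104*a,R0)
im,d=ctrl.get_image('scene');cv2.imwrite('pics/g.png',cv2.resize(im[80:240,180:380],(800,640))[:600])"
```

```text
t 3.8 p [0.5291 0.1314 0.2306] q [ 0.12 -0.32  2.12 -0.04  0.82  1.65]
row [-0.0009  0.0023  0.0004] [-0.0011 -0.0007  0.0003]
```

View pics/g.png

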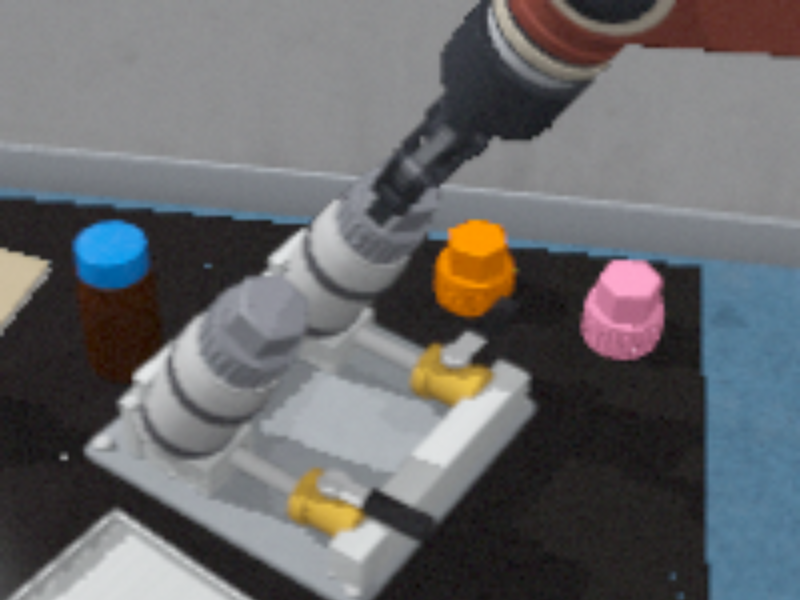

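The fingers are on the hex of the right-hand cap (crop ≈390,200), opening 39 mm. Now turning anticlockwise while following the rise.

Request:
apply_moves --rows '[0,0,-0.001,0,0,-0.09,0,0,-0.002,0,0,-0.18,0,0,-0.003,0,0,-0.27,0,0,-0.0037,0,0,-0.36,0,0,-0.0045,0,0,-0.45,0,0,-0.0052,0,0,-0.54,0,0,-0.006,0,0,-0.63,0,0,-0.0067,0,0,-0.72,0,0,-0.0075,0,0,-0.81,0,0,-0.0082,0,0,-0.9,0,0,-0.0082,0,0,-0.9]'

```text
t: 4.95
tool_pos: [0.5261, 0.131, 0.2331]
tool_rot: [2.047, 1.847, 0.575]
contact_force: [0.0, -0.1, -2.3]
opening: 0.0393
grip_force: 35.5
```

```bash
python3 -c "
from h import *
r=R0@Ro.from_rotvec([0,0,-np.pi/2*.9]).as_matrix()
row(port+.109*a,r)
o=ctrl.get_obs();print(o['opening'],o['grip_force'],o['contact_force'].round(1),o['wrist_torque'].round(2))"
```

```text
t 4.95 p [0.5261 0.131  0.2331] q [ 0.12 -0.33  2.13 -0.04  0.83  0.24]
row [-0.0018  0.0016 -0.0017] [-0.0009 -0.0009  0.    ]
0.03926210482451319 35.46097010053927 [ 0.  -0.1 -2.3] [-0.03  0.38 -0.01]
```

Request:
apply_moves --rows '[0,0,-0.0008,0,0,-0.09,0,0,-0.0015,0,0,-0.18,0,0,-0.0022,0,0,-0.27,0,0,-0.003,0,0,-0.36,0,0,-0.0037,0,0,-0.45,0,0,-0.0045,0,0,-0.54,0,0,-0.0052,0,0,-0.63,0,0,-0.006,0,0,-0.72,0,0,-0.0067,0,0,-0.81,0,0,-0.0075,0,0,-0.9,0,0,-0.0075,0,0,-0.9]'

```text
t: 6.05
tool_pos: [0.5239, 0.1309, 0.2373]
tool_rot: [0.343, 2.602, 0.132]
contact_force: [-1.0, 0.1, -1.6]
opening: 0.0396
grip_force: 35.5
```

Request:
apply_moves --rows '[0,0,0,0,0,-0.09,0,0,0,0,0,-0.18,0,0,0,0,0,-0.27,0,0,0,0,0,-0.36,0,0,0,0,0,-0.45,0,0,0,0,0,-0.45]'

```text
t: 6.65
tool_pos: [0.5244, 0.1309, 0.2384]
tool_rot: [-0.576, 2.558, -0.116]
contact_force: [-1.9, -1.5, 1.4]
opening: 0.0391
grip_force: 36.0
```

```bash
python3 -c "
from h import *
r=R0@Ro.from_rotvec([0,0,-np.pi/2*2.25]).as_matrix()
row(port+.1134*a,r)
o=ctrl.get_obs();print(o['opening'],o['grip_force'],o['contact_force'].round(1),o['wrist_torque'].round(2))
im,d=ctrl.get_image('scene');cv2.imwrite('pics/g2.png',cv2.resize(im[80:240,180:380],(800,640))[:600])"
```

```text
t 6.65 p [0.5244 0.1309 0.2384] q [ 0.12 -0.34  2.13 -0.04  0.84 -1.88]
row [ 0.0014 -0.0016  0.0001] [ 0.0006  0.0009 -0.0025]
0.039055247781664124 35.96936801128322 [-1.9 -1.5  1.4] [-0.17  0.43 -0.02]
```

View pics/g2.png

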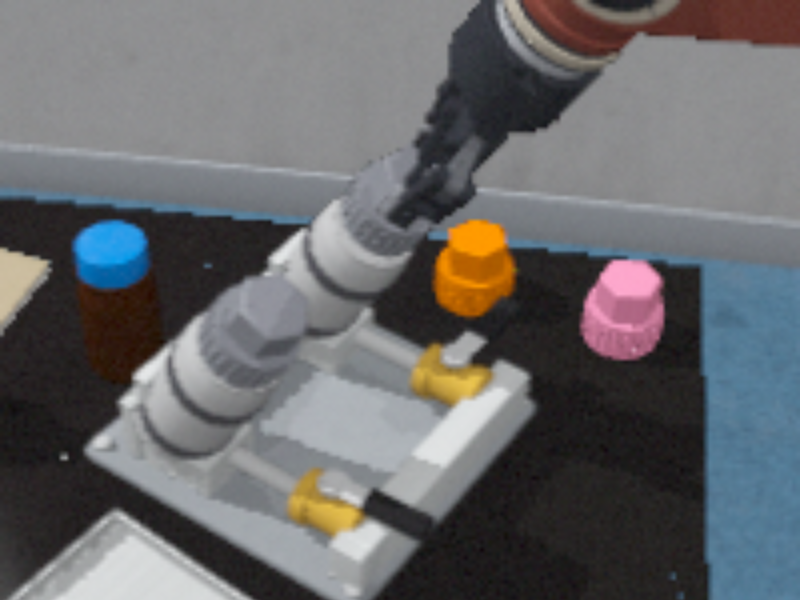

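Request:
apply_moves --rows '[0,0,0,0,0,-0.0,0,0,-0.008,0,0,0,0,0,-0.018,0,0,0,0,0,-0.028,0,0,0,0,0,-0.038,0,0,0,0,0,-0.05,0,0,0,0,0,-0.065,0,0,0,0,0,-0.085,0,0,0,0,0,-0.11,0,0,0,0,0,-0.14,0,0,0,0,0,-0.14,0,0,0,0,0,-0.14,0,0,0]' --grip_force 50

```text
t: 7.9
tool_pos: [0.4823, 0.1286, 0.3116]
tool_rot: [-0.582, 2.555, -0.117]
contact_force: [-0.2, 0.1, -1.7]
opening: 0.0391
grip_force: 52.5
```

```bash
cat >> h.py <<'E'
def up(ang):  # vertical tool, cap turned by ang about cap z
    Q=Ro.from_rotvec(ey*np.pi/6).as_matrix()
    return Q@R0@Ro.from_rotvec([0,0,-ang]).as_matrix()
tray=np.array([.5605,.410,0])
E
python3 -c "
from h import *
print((up(0)[:,2]))
A=np.pi/2*2.25
row(np.array([.50,.15,.38]),up(A))
row(tray+[0,0,.36],up(A))
im,d=ctrl.get_image('scene');cv2.imwrite('pics/g3.png',cv2.resize(im[50:210,180:380],(800,640))[:600])"
```

```text
[-2.08505548e-17 -1.89911723e-18 -1.00000000e+00]
t 7.9 p [0.4823 0.1286 0.3116] q [ 0.13 -0.53  2.13 -0.04  1.01 -1.88]
row [-0.091  -0.0008 -0.0828] [-0.1271  0.3096  0.0005]
t 7.9 p [0.4823 0.1286 0.3116] q [ 0.13 -0.53  2.13 -0.04  1.01 -1.88]
row [-0.3383  0.359   0.0091] [-0.1271  0.3096  0.0005]
```

View pics/g3.png

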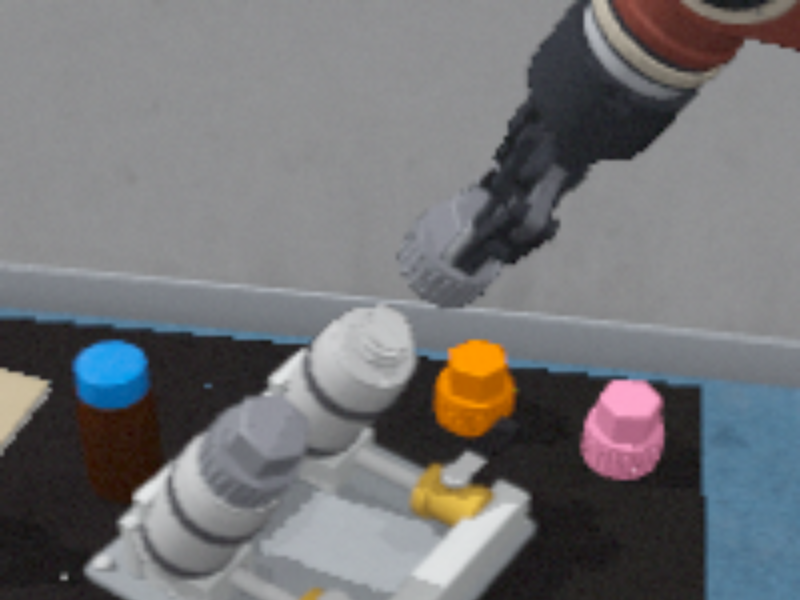

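The cap is off at (450,250) and held straight, and the bare neck shows at (385,325). Next I turn it upright and carry it over the left cap to the tray.

Request:
apply_moves --rows '[-0.015,0,-0.014,-0.02,0.05,0,-0.03,0,-0.028,-0.042,0.103,0,-0.045,0,-0.042,-0.064,0.155,0,-0.06,0,-0.056,-0.085,0.206,0,-0.075,0,-0.07,-0.106,0.258,0,-0.091,-0.001,-0.083,-0.127,0.3096,0,-0.12,0.041,-0.072,-0.127,0.3096,0,-0.15,0.085,-0.061,-0.127,0.3096,0,-0.18,0.129,-0.05,-0.127,0.3096,0,-0.21,0.172,-0.039,-0.127,0.3096,0,-0.24,0.216,-0.028,-0.127,0.3096,0,-0.27,0.26,-0.017,-0.127,0.3096,0,-0.3,0.304,-0.005,-0.127,0.3096,0,-0.32,0.333,0.003,-0.127,0.3096,0,-0.338,0.359,0.009,-0.127,0.3096,0,-0.338,0.359,0.009,-0.127,0.3096,0,-0.338,0.359,0.009,-0.127,0.3096,0]'

```text
t: 9.65
tool_pos: [0.5604, 0.4098, 0.3572]
tool_rot: [0.697, -3.059, 0.002]
contact_force: [-0.1, -0.8, -1.8]
opening: 0.039
grip_force: 52.4
```

```bash
python3 -c "
from h import *
A=np.pi/2*2.25
row(tray+[0,0,.36],up(A));row(tray+[0,0,.120],up(A))
im,d=ctrl.get_image('scene');cv2.imwrite('pics/g4.png',cv2.resize(im[80:280,100:350],(750,600)))
P=cloud('scene',d).reshape(-1,3);s=P[(abs(P[:,0]-.56)<.06)&(abs(P[:,1]-.41)<.06)&(P[:,2]>.2)&(P[:,2]<.285)]
print(len(s),s.min(0),np.percentile(s[:,2],[1,5,10]))"
```

```text
t 9.65 p [0.5604 0.4098 0.3572] q [ 0.52  0.19  1.38 -0.    1.58 -1.49]
row [-0.0002  0.0002 -0.0046] [-0.0004 -0.0025  0.0007]
t 9.65 p [0.5604 0.4098 0.3572] q [ 0.52  0.19  1.38 -0.    1.58 -1.49]
row [-0.0018  0.0004  0.3954] [-0.0004 -0.0025  0.0007]
460 [0.53000595 0.38229004 0.25212148] [0.25411308 0.25575559 0.25815567]
```

View pics/g4.png

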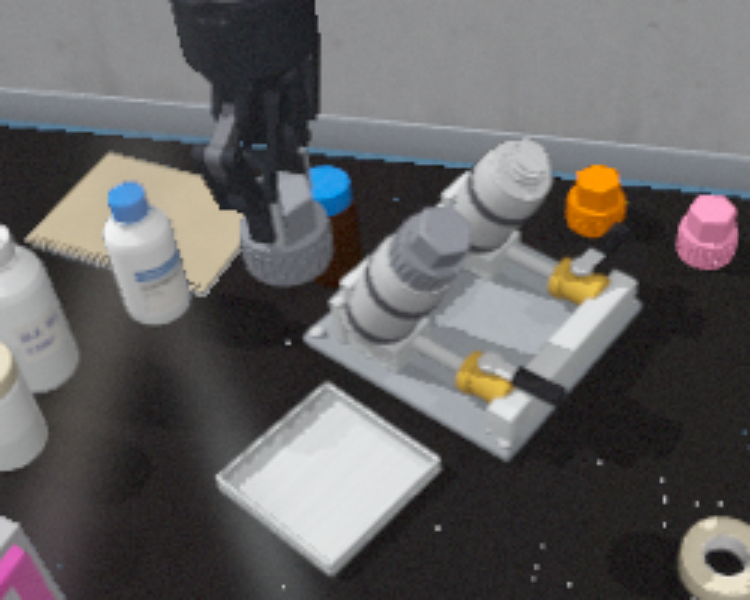

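The cap (285,240) hangs upright above the tray, with its rim about 104 mm below the TCP. Lowering.

Request:
apply_moves --rows '[0,0,0.04,0,-0.0025,0,0,0,0.09,0,-0.0025,0,-0.001,0,0.14,0,-0.0025,0,-0.001,0,0.19,0,-0.0025,0,-0.001,0,0.24,0,-0.0025,0,-0.0015,0,0.28,0,-0.0025,0,-0.0015,0,0.32,0,-0.0025,0,-0.0018,0,0.35,0,-0.0025,0,-0.0018,0,0.37,0,-0.0025,0,-0.0018,0,0.385,0,-0.0025,0,-0.0018,0,0.395,0,-0.0025,0,-0.0018,0,0.4,0,-0.0025,0,-0.0018,0,0.404,0,-0.0025,0,-0.0018,0,0.408,0,-0.0025,0,-0.0018,0,0.41,0,-0.0025,0,-0.0018,0,0.41,0,-0.0025,0]'

```text
t: 11.3
tool_pos: [0.5611, 0.4103, 0.1131]
tool_rot: [-0.697, 3.061, 0.001]
contact_force: [-0.4, 1.3, -1.7]
opening: 0.0394
grip_force: 52.4
```

Request:
apply_moves --rows '[0,0,0.0015,0,0,0,0,0,0.003,0,0,0,0,0,0.0045,0,0,0,0,0,0.0045,0,0,0,0,0,0.0045,0,0,0]'

```text
t: 11.8
tool_pos: [0.561, 0.4102, 0.1102]
tool_rot: [-0.697, 3.061, 0.001]
contact_force: [0.0, -0.0, -1.2]
opening: 0.0388
grip_force: 52.4
```

Request:
apply_moves --rows '[0,0,0.0015,0,0,0,0,0,0.003,0,0,0,0,0,0.003,0,0,0]'

```text
t: 12.1
tool_pos: [0.5609, 0.4102, 0.1083]
tool_rot: [-0.697, 3.061, 0.001]
contact_force: [0.1, -0.8, -1.5]
opening: 0.0391
grip_force: 52.4
```

Request:
apply_moves --rows '[0,0,0.001,0,0,0,0,0,0.002,0,0,0,0,0,0.002,0,0,0]'

```text
t: 12.4
tool_pos: [0.5611, 0.4103, 0.1075]
tool_rot: [-0.697, 3.061, 0.001]
contact_force: [0.4, -0.7, -0.2]
opening: 0.0392
grip_force: 52.6
```

Request:
apply_moves --rows '[0,0,0.001,0,0,0,0,0,0.002,0,0,0,0,0,0.002,0,0,0,0,0,0.002,0,0,0]'

```text
t: 12.8
tool_pos: [0.5612, 0.4103, 0.1074]
tool_rot: [-0.697, 3.061, 0.001]
contact_force: [-3.1, -1.8, 4.8]
opening: 0.0391
grip_force: 53.3
```

Contact with the tray floor, so release slowly and back away.

Request:
apply_moves --rows '[0,0,0,0,0,0,0,0,0,0,0,0,0,0,0,0,0,0,0,0,0,0,0,0,0,0,0,0,0,0]' --grip 0.65 --grip_force 20

```text
t: 13.3
tool_pos: [0.561, 0.4102, 0.106]
tool_rot: [-0.697, 3.061, 0.001]
contact_force: [-0.2, 0.0, -0.3]
opening: 0.0552
grip_force: 0.0
```

Request:
apply_moves --rows '[0,0,-0.005,0,0,0,0,0,-0.015,0,0,0,0,0,-0.03,0,0,0,0,0,-0.06,0,0,0,0,0,-0.1,0,0,0,0,0,-0.15,0,0,0,0,0,-0.2,0,0,0,0,0,-0.26,0,0,0,0,0,-0.32,0,0,0,0,0,-0.32,0,0,0,0,0,-0.32,0,0,0]'

```text
t: 14.4
tool_pos: [0.5612, 0.4103, 0.3018]
tool_rot: [-0.696, 3.056, 0.003]
contact_force: [-0.4, 0.5, -0.6]
opening: 0.0558
grip_force: 0.0
```

```bash
python3 -c "
from h import *
o=ctrl.get_obs();print(o['t'],o['contact_force'].round(1),o['opening'])
im,d=ctrl.get_image('scene');cv2.imwrite('pics/g5.png',cv2.resize(im[80:280,100:350],(750,600)))
P=cloud('scene',d).reshape(-1,3);s=P[(abs(P[:,0]-.56)<.06)&(abs(P[:,1]-.41)<.06)&(P[:,2]>.053)&(P[:,2]<.07)]
print(len(s),s.mean(0),s.min(0),s.max(0))"
```

```text
14.4 [-0.4  0.5 -0.6] 0.05575149102637507
219 [0.55870426 0.41124559 0.05786129] [0.53932705 0.38754523 0.05310379] [0.58147777 0.43251798 0.06226966]
```

View pics/g5.png

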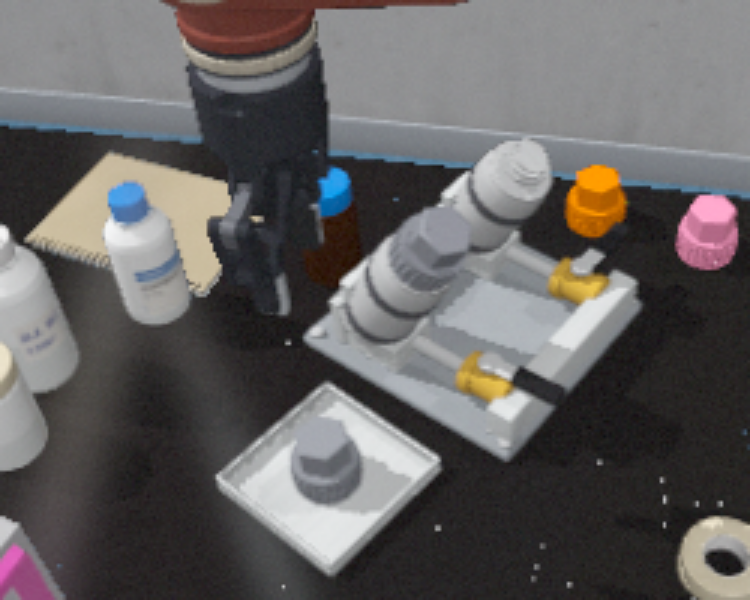

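The cap stands flat on its open side near the middle of the tray (325,460), top at 58 mm. The gripper is clear, and the left cap and both valves look unchanged.

```bash
python3 -c "
from station import ctrl
print(ctrl.finish_job())"
```

```text
the job is handed in; nothing more can be done
None
```

The right-hand (shut-off) canister's cap is unscrewed and stands flat on its open side near the middle of the tray; the job is handed in, with the left cap, both valves and the bystanders in view untouched in the last picture (the hand-in gave no verdict).

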